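# Free a jammed toolbox tray

## Robot

A 6-joint arm with a two-finger parallel gripper is mounted at the origin on the work surface; the furniture and walls round the work are solid. World frame = base frame: x ahead of the robot, y to its left, z up, the work surface at z = 0. Lengths are in m, angles in rad, forces in N, time in s.
With the tool pointing down it reaches from about 0.35 to 0.975 m from the base axis. Payload 4.9 kg.
Tool frame: the origin (TCP) lies midway between the tips of the shut fingers; the grasp point (between the pads) lies 19 mm behind it; z points along the fingers, y is the line along which they close (so a half turn about z gives the same grasp; the last joint's range is limited). The gripper opens to 85 mm and grips with 20 to 120 N. Pads are 22 mm wide; open, the fingers measure 114 mm over their backs; the gripper's body (76 mm by 85 mm) begins 54 mm behind the grasp point. The pads swing forward as they close: fully open they stand 13 mm farther back than shut.
Start: joints at [-1.276, 0.053, 1.613, -0, 1.476, -0.119], TCP at [0.251, -0.572, 0.231] pointing down, gripper open.
Joint ranges: [-3.01, 3.01], [-1.01, 2.22], [0.06, 2.58], [-1.02, 4.17], [0.09, 2.62], [-3.14, 3.14]. Speed limits (rad/s): [2.57, 2.57, 3.14, 3.14, 3.14, 3.14].

## Interface

Orientations are given as a unit quaternion [w, x, y, z].
In Python, from plant import manip gives the robot as it stands.
- The arm moves only by the shell command python3 shift.py, which reads ROWS from standard input. ROWS is 1 to 5 rows, parted by a bar, with the numbers parted by spaces; each row has 7 numbers: the opening from 0.0 (shut) to 1.0 (fully open), then dx, dy, dz in shares of the most that a row can go, 1 being 62.5 mm, then a rotation vector rx, ry, rz in rad; each row shifts and turns the commanded pose from where the row before left it, along the tool's axes as they then stand; what a row does not reach is not made up. A row lasts 1/8 s, in which the tool goes at most 0.0625 m and 0.188 rad, less where a joint would pass 70% of its speed; a pose out of reach is approached as far as the arm can. The fingers move at their own pace and stop on an object; the grip force is fixed at half the most. Time passes only in rows, so rows that do not move let the fingers close. It prints the time, the measured TCP pose, the force, the opening and the grip force at its end. Input that does not fit is refused with a message, and nothing moves.
- manip.state(): the state, without advancing time (a new reading comes with each control period).
- manip.grab_frame(name): name is "side" or "top" or "wrist"; returns the picture (384x512x3 uint8, red, green, blue); there is no depth.
- manip.camera_params(name): a dict with "intrinsics" (3x3 intrinsics, pixels), "k1" (the pictures are not rectified: a ray, as slopes to the right and down, at radius r is drawn at 1 + k1 r^2 times it, then the intrinsics apply), "xyz" and "orientation" of the camera in the world. Camera axes: x right, y down, z forward; pixel columns grow to the right and rows downward; lengths in m; the calibration is good to about 2 mm. A picture is of the moment at which its call begins: read the wrist's pose just before it. camera_params takes no time and is no camera call; for the wrist camera it gives the pose at the moment of the call.
- manip.job_done(): hands the job in; it is judged then, once.
The state is a dict: "time": time; "joint_pos": joint angles; "joint_vel": joint speeds; "joint_efforts": joint torques, N m; "tool_pos": TCP position; "tool_rot": TCP orientation; "contact_force": force on the tool from outside, world axes, zero at the start; "ft_torque": the same for the moment, N m; "gripper_width": opening from 0.0 (shut) to 1.0 (fully open); "grasp_force": force on a finger pad.
Only numpy, scipy, OpenCV 4.12 (cv2) and the standard library are available. Lean on these libraries where they do the work, as an engineer would, in place of code of your own. Each camera call takes 0.05 s, during which the arm holds its last target. There are 200 camera calls.

## Task

The red lift-out tray has jammed crooked in the blue toolbox: one end is propped up and its corners are caught under the turned-in rim. Without forcing it and without dragging or lifting the toolbox, first turn the tray square and level inside the box, then lift it out level and set it down flat on the black bench mat, wholly on it and lined up with it, the punch and the brass fitting still in it. Leave the tape measure in the box, and the mug, drink can and pen cup where they stand.

Things in the scene. Friction and masses are not known exactly. Their poses are not given: they have to be found in the camera images.
- toolbox: blue steel toolbox standing loose on the table, 3.2 kg, outside 140 (its x) x 218 (its y) x 90 mm high, open on top; origin at the centre of its underside, x towards the back, z up. Walls and floor 3 mm; hollow 134 x 212 mm below the rim. Its lid is folded back and leans away beyond the +x side, reaching x = +190 mm and z = 190 mm.
- toolbox_mouth (a point): centre of the toolbox's opening, 90 mm above its underside, axes as the box's. The rim is turned inward all round as a flat flange 4 mm thick (86 to 90 mm above the table), which leaves an opening of 102 mm in x by 194 mm in y.
- tray: red lift-out tray, 0.3 to 0.6 kg, 98 (x) x 190 (y) x 40 mm, walls 2.5 mm; origin at the centre of its underside, z out of its open top. It starts in the toolbox under the flange, tilted about 12 degrees about its x (+y end low on the box floor, -y end on the tape measure) and turned 5 to 9 degrees in plan; level and square, it clears the opening by 2 mm all round.
- tray_handle (a point): middle of the tray's black carrying bar, 94 mm above the tray's underside on its z axis; the bar is 120 mm long along the tray's y, 14 mm wide (x) and 18 mm high, on two posts 16 mm long (y) centred 50 mm either side of the middle. Axes as the tray's.
- tape: yellow and black pocket tape measure lying loose on the toolbox floor under the tray's high end, 64 x 62 x 28 mm; origin at the centre of its underside. Its top is 31 mm above the table.
- punch: steel punch, 9 x 118 x 8 mm along its y, lying loose lengthwise in the tray; origin at the middle of its underside
- fitting: brass hose fitting, 15 mm thick, 24 mm long along its y, lying loose in the tray's low end; origin at the middle of its underside
- mat: black rubber bench mat fixed on the table, 170 (its x) x 260 (its y) x 4 mm; origin at the centre of its underside, z up. The tray belongs on it with its long side along the mat's y, either way round.
- mug: dark green stoneware mug, 81 x 114 x 94 mm, a bystander; origin under its middle
- drink_can: empty drink can, 66 mm across, 147 mm high, a light bystander at the table's left edge; origin at the centre of its foot
- pen_cup: red patterned tin with brushes, 73 mm across, 179 mm high, a bystander; origin at the centre of its foot

How it is judged:
On the way, in this order (a step that is already met when the one before it is completed fails the run):
1. the tray is level and square to the toolbox while still down inside it (angle between tray's own z axis and vertical below 0.08 rad and angle between the y axis of tray and the y axis of toolbox, either way round below 0.06 rad and z of tray in the frame of toolbox below 0.06 m and horizontal distance between tray and toolbox below 0.03 m), for 0.2 s.
2. the tray is lifted clear above the toolbox, about level (z of tray in the frame of toolbox above 0.095 m and angle between tray's own z axis and vertical below 0.26 rad), for 0.1 s.
At the end, for the whole second after the job is handed in: The tray rests level (within 3 degrees) on the bench mat, its centre within 35 mm of the mat's centre along each side and its long side within 11 degrees of the mat's, released and still, with punch and brass fitting inside it; the tape measure is still in the toolbox (x of tray in the frame of mat between -0.035 and 0.035 m and y of tray in the frame of mat between -0.036 and 0.036 m and z of tray in the frame of mat between 0.001 and 0.009 m and angle between tray's own z axis and vertical below 0.05 rad and angle between the y axis of tray and the y axis of mat, either way round below 0.2 rad and linear speed of tray below 0.02 m/s and x of punch in the frame of tray between -0.05 and 0.05 m and y of punch in the frame of tray between -0.096 and 0.096 m and z of punch in the frame of tray between -0.003 and 0.038 m and x of fitting in the frame of tray between -0.05 and 0.05 m and y of fitting in the frame of tray between -0.096 and 0.096 m and z of fitting in the frame of tray between -0.003 and 0.038 m and x of tape in the frame of toolbox between -0.07 and 0.07 m and y of tape in the frame of toolbox between -0.11 and 0.11 m and z of tape in the frame of toolbox between -0.002 and 0.04 m); the robot touches nothing.
It fails at once if the tray is forced: it presses on the toolbox with more than 40 N (contact force between tray and toolbox above 40 N).
It fails at once if the toolbox is lifted or dragged more than 30 mm, or tipped (distance of toolbox from where it was at the start of the episode above 0.03 m or angle between toolbox's own z axis and vertical above 0.12 rad).
It fails at once if the punch or the fitting falls out of the tray (not (distance between each of punch, fitting and tray below 0.12 m)).
It fails at once if the mug, drink can or pen cup is pushed or knocked over (distance of any of mug, drink_can, pen_cup from where it was at the start of the episode above 0.03 m).
It also fails if it takes over 48 s, if anything falls off the work surface, if the arm or the gripper's body presses on something with over 40 N, if the wrist force passes 120 N, or if a joint passes its speed limit or range.

## Working session

There is one attempt and no reset: what is moved stays moved. The work goes in short steps, Python scripts to look and compute and a shell command to move; the robot and the scene stay as the last step left them, time stands still between calls to the robot, and variables do not carry over. Pictures are saved under pics/ and viewed, at most 10 in all, crops included, and the job is handed in when it is done.

```bash
ls; mkdir -p pics; cat > h.py <<'E'
import numpy as np, cv2, json
from scipy.spatial.transform import Rotation as R
def rot(q): return R.from_quat([q[1],q[2],q[3],q[0]]).as_matrix()
def ray(c,uv):
    K=np.array(c['intrinsics']);k=c['k1']
    d=np.array([(uv[0]-K[0,2])/K[0,0],(uv[1]-K[1,2])/K[1,1]]);s=d.copy()
    for _ in range(20): s=d/(1+k*(s@s))
    v=rot(c['orientation'])@np.array([s[0],s[1],1.]);return np.array(c['xyz'],float),v/np.linalg.norm(v)
def atz(c,uv,z):
    o,v=ray(c,uv);return o+v*(z-o[2])/v[2]
def tri(*obs):
    A=0;b=0
    for c,uv in obs:
        o,v=ray(c,uv);P=np.eye(3)-np.outer(v,v);A=A+P;b=b+P@o
    p=np.linalg.solve(A,b)
    res=[np.linalg.norm((np.eye(3)-np.outer(ray(c,uv)[1],ray(c,uv)[1]))@(p-np.array(c['xyz']))) for c,uv in obs]
    return p,max(res)
def proj(c,p):
    K=np.array(c['intrinsics']);q=rot(c['orientation']).T@(np.array(p)-np.array(c['xyz']));s=q[:2]/q[2];s=s*(1+c['k1']*(s@s))
    return np.array([K[0,0]*s[0]+K[0,2],K[1,1]*s[1]+K[1,2]])
def snap(manip,name,out):
    c=manip.camera_params(name);im=manip.grab_frame(name)
    cv2.imwrite(f'pics/{out}.png',im[:,:,::-1])
    c={k:(np.array(v).tolist() if k!='k1' else float(v)) for k,v in c.items() if k in('intrinsics','k1','xyz','orientation')}
    json.dump(c,open(f'pics/{out}.json','w'));return im,c
def load(out): return json.load(open(f'pics/{out}.json'))
E
python3 - <<'E'
from plant import manip
from h import *
for n in('top','side'):
    im,c=snap(manip,n,n+'0'); print(n,c)
a=cv2.imread('pics/top0.png');
cv2.imwrite('pics/top0v.png',cv2.resize(a,(800,600),interpolation=cv2.INTER_CUBIC))
b=cv2.imread('pics/side0.png');
cv2.imwrite('pics/side0v.png',cv2.resize(b,(800,600),interpolation=cv2.INTER_CUBIC))
s=manip.state();print(s['tool_pos'],s['tool_rot'],s['time'])
E
```

```text
pics
plant.py
shift.py
top {'intrinsics': [[457.43202576475153, 0.0, 257.21595909278767], [0.0, 457.43202576475153, 198.16416827370657], [0.0, 0.0, 1.0]], 'k1': -0.04441508318246722, 'xyz': [0.2708207476471244, 0.006171115687357808, 1.7017218048187068], 'orientation': [0.03125387352172526, -0.6982095253449669, 0.7138843184451394, -0.04354117574851142]}
side {'intrinsics': [[457.2068970632518, 0.0, 269.0503494196573], [0.0, 457.2068970632518, 188.80292523034225], [0.0, 0.0, 1.0]], 'k1': -0.01615302613977281, 'xyz': [-0.30656839710732875, 1.0274925683846703, 1.0385618772920242], 'orientation': [0.129293444800105, -0.2749266941637559, 0.8491975391029218, -0.4319283013990311]}
[ 0.25114788 -0.57171354  0.23017351] [-9.18870770e-04  9.78671394e-01  2.05429927e-01 -6.15110230e-05] 0.1
```

View pics/top0v.png

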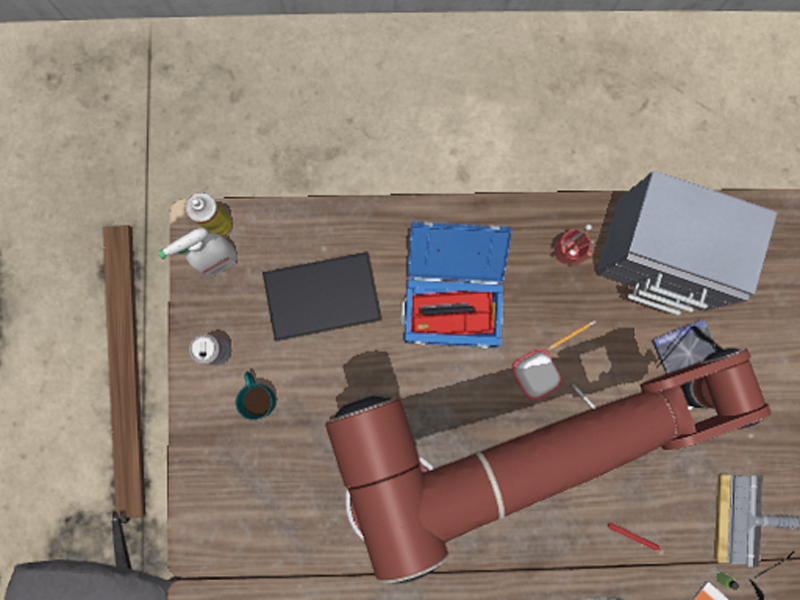

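View pics/side0v.png

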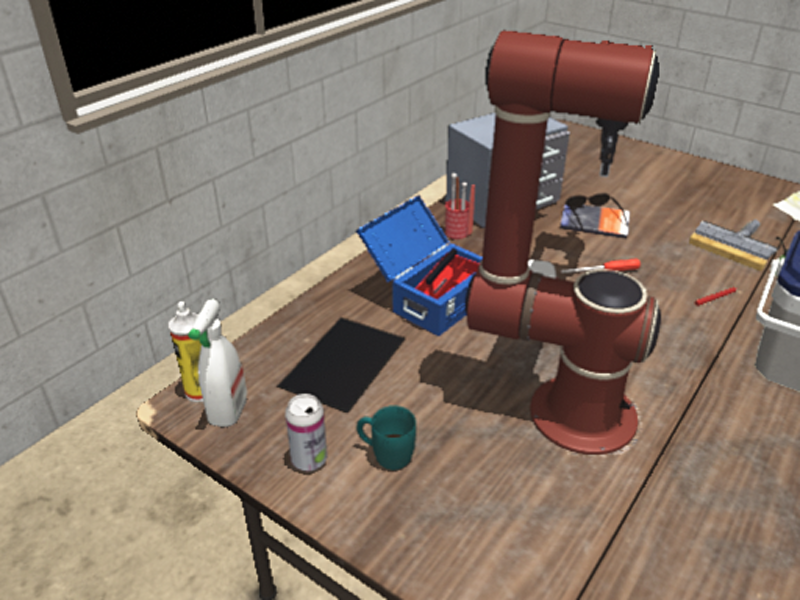

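The top view (enlarged ×1.5625) shows the mat at about (322,296) and the box at (455,312). The tray's dark bar runs from about (419,313) to (475,308). The side view shows the lid open towards the back. I'll turn these into coarse positions and plan the approach.

```bash
python3 - <<'E'
from plant import manip
from h import *
c=load('top0'); f=1/1.5625
for n,z,ps in [('mat',.004,[(263,272),(368,253),(381,319),(276,340)]),('box',.09,[(405,345),(501,347),(503,290),(408,283)]),('bar',.12,[(419,313),(475,308)]),('pen',.18,[(575,245)]),('can',.147,[(203,348)]),('mug',.09,[(257,400)])]:
    for p in ps: print(n,atz(c,np.array(p)*f,z).round(3))
s=manip.state(); print(rot(s['tool_rot']).round(3))
w=manip.camera_params('wrist'); Rw=rot(s['tool_rot']).T
print('wrist cam in tool', (Rw@(np.array(w['xyz'])-s['tool_pos'])).round(3),(Rw@rot(w['orientation'])).round(3),w['intrinsics'])
E
```

```text
mat [0.549 0.306 0.004]
mat [0.59  0.053 0.004]
mat [0.429 0.025 0.004]
mat [0.385 0.275 0.004]
box [ 0.361 -0.029  0.09 ]
box [ 0.352 -0.246  0.09 ]
box [ 0.482 -0.256  0.09 ]
box [ 0.502 -0.039  0.09 ]
bar [ 0.43  -0.061  0.12 ]
bar [ 0.439 -0.186  0.12 ]
pen [ 0.566 -0.402  0.18 ]
can [0.361 0.411 0.147]
mug [0.245 0.305 0.09 ]
[[ 0.916  0.402 -0.   ]
 [ 0.402 -0.916  0.002]
 [ 0.    -0.002 -1.   ]]
wrist cam in tool [ 0.078 -0.001 -0.143] [[-0.    -0.953 -0.303]
 [ 1.    -0.    -0.   ]
 [ 0.    -0.303  0.953]] [[304.40906016   0.         253.11762774]
 [  0.         304.40906016 191.37623212]
 [  0.           0.           1.        ]]
```
Mat centre (0.488,0.165), yaw: y-axis from (0.59,.053)->(0.549,0.306): direction (-0.041,0.253): yaw about +9.2deg (y axis rotated ccw by 9°: y axis = (-sin, cos) → sin=.16). Box yaw ~ y axis (0.009..,0.217): yaw about -2.5 deg. Box centre ~(0.424,-0.143). Tray yaw: (−0.009,0.125): +4°. So 6.7 deg relative. But heights differ at ends.

Units first: shifts go in shares of 62.5 mm. So 0.0397 m is 0.6352, -0.0348 m is -0.5568.

```bash
echo '1 0.6352 -0.5568 -0.1 0 0 0 | 1 0.6352 -0.5568 -0.1 0 0 0 | 1 0.6352 -0.5568 -0.1 0 0 0 | 1 0.6352 -0.5568 -0.1 0 0 0 | 1 0.6352 -0.5568 -0.1 0 0 0' | python3 shift.py
echo '1 0.6352 -0.5568 -0.1 0 0 0 | 1 0.6352 -0.5568 -0.1 0 0 0 | 1 0.6352 -0.5568 -0.1 0 0 0 | 0.45 0 0 0 0 0 -0.18 | 0.45 0 0 0 0 0 -0.18' | python3 shift.py
echo '0.45 0 0 0 0 0 -0.18 | 0.45 0 0 0 0 0 -0.18 | 0.45 0 0 0 0 0 -0.18 | 0.45 0 0 0 0 0 -0.18 | 0.45 0 0 0 0 0 -0.08' | python3 shift.py
echo '0.45 0 0 0 0 0 0 | 0.45 0 0 0 0 0 0' | python3 shift.py
python3 - <<'E'
from plant import manip
from h import *
im,c=snap(manip,'wrist','wa'); s=manip.state(); print(s['tool_pos'],rot(s['tool_rot']).round(3),s['contact_force'])
E
echo '0.45 0.8 0 0 0 0 0 | 0.45 0.8 0 0 0 0 0 | 0.45 0 0 0 0 0 0 | 0.45 0 0 0 0 0 0' | python3 shift.py
python3 - <<'E'
from plant import manip
from h import *
im,c=snap(manip,'wrist','wb'); s=manip.state(); print(s['tool_pos'],s['gripper_width'])
for n in('wa','wb'):
    a=cv2.imread(f'pics/{n}.png'); cv2.imwrite(f'pics/{n}v.png',cv2.resize(a,(800,600),interpolation=cv2.INTER_CUBIC))
E
```

```text
time: 0.72
tool_pos: [0.3633, -0.3313, 0.2622]
tool_rot: [-0.0, 0.979, 0.205, -0.0]
contact_force: [-0.0, -0.1, -0.4]
gripper_width: 1.005
grasp_force: 0.0
time: 1.35
tool_pos: [0.4303, -0.1886, 0.2809]
tool_rot: [-0.0, 0.925, 0.381, -0.0]
contact_force: [0.3, 0.6, 0.4]
gripper_width: 0.602
grasp_force: 0.0
time: 1.98
tool_pos: [0.4299, -0.1895, 0.2807]
tool_rot: [-0.001, 0.705, 0.709, -0.0]
contact_force: [-0.3, -0.2, -0.7]
gripper_width: 0.448
grasp_force: 0.0
time: 2.22
tool_pos: [0.43, -0.1895, 0.281]
tool_rot: [-0.0, 0.706, 0.708, -0.0]
contact_force: [0.3, 0.4, -0.4]
gripper_width: 0.447
grasp_force: 0.0
[ 0.43007006 -0.18956622  0.28110983] [[-0.002  1.    -0.   ]
 [ 1.     0.002  0.   ]
 [ 0.    -0.    -1.   ]] [-0.85444212  0.86735138  0.25528495]
time: 2.78
tool_pos: [0.4299, -0.0898, 0.2813]
tool_rot: [0.0, 0.706, 0.708, -0.0]
contact_force: [-0.3, -0.6, 0.4]
gripper_width: 0.449
grasp_force: 0.0
[ 0.42989523 -0.0902361   0.28133725] 0.44858442661410425
```

View pics/wav.png

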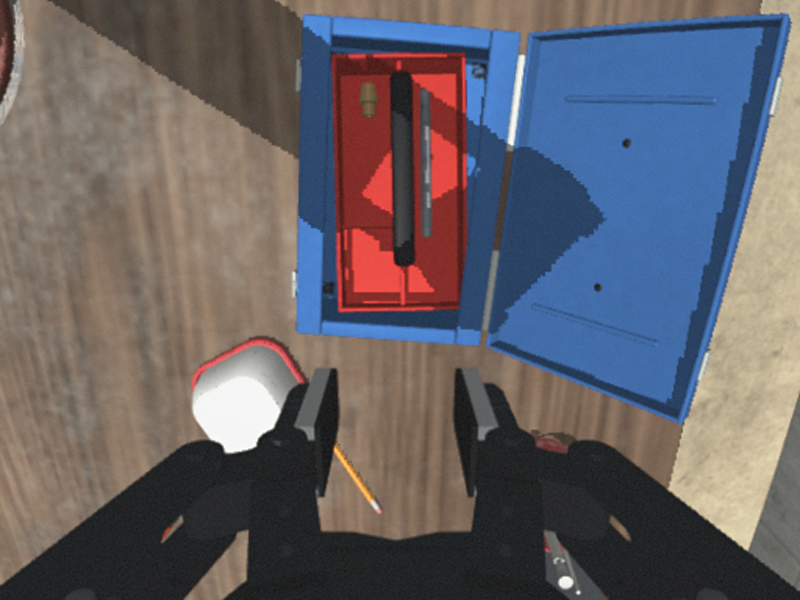

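View pics/wbv.png

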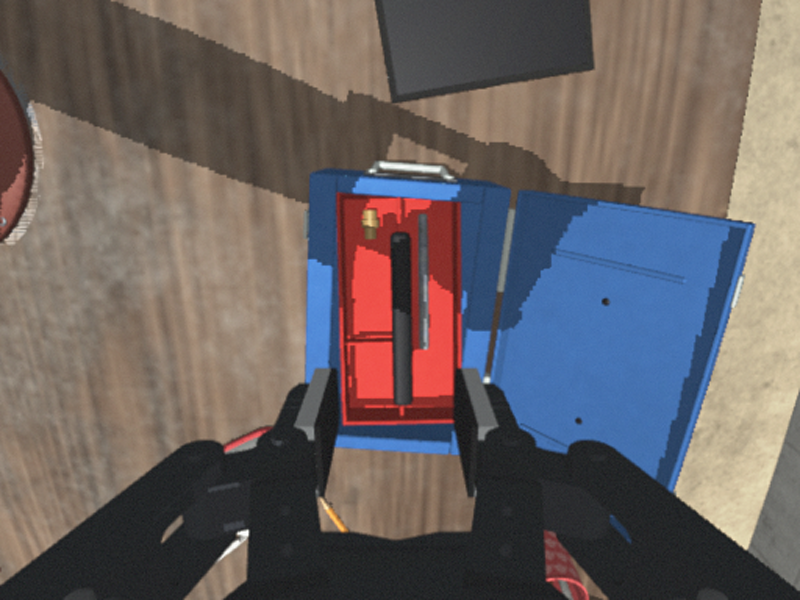

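wav shows the tray bar from (402,75) to (404,262), with the fitting at (369,98) and the punch along (426,90–235). In wbv the bar runs (401,237) to (403,402), and the mat edge is at the top. I'll enlarge both in one composite for corner picking.

```bash
python3 - <<'E'
import cv2,numpy as np
o=[]
for n,x,y in(('wa',188,5),('wb',190,98)):
    a=cv2.imread(f'pics/{n}.png')[y:y+222,x:x+148]; o.append(cv2.resize(cv2.convertScaleAbs(a,alpha=1.4,beta=15),(400,600),interpolation=cv2.INTER_CUBIC))
cv2.imwrite('pics/comp.png',np.hstack(o))
E
```

```text
(no output)
```

View pics/comp.png

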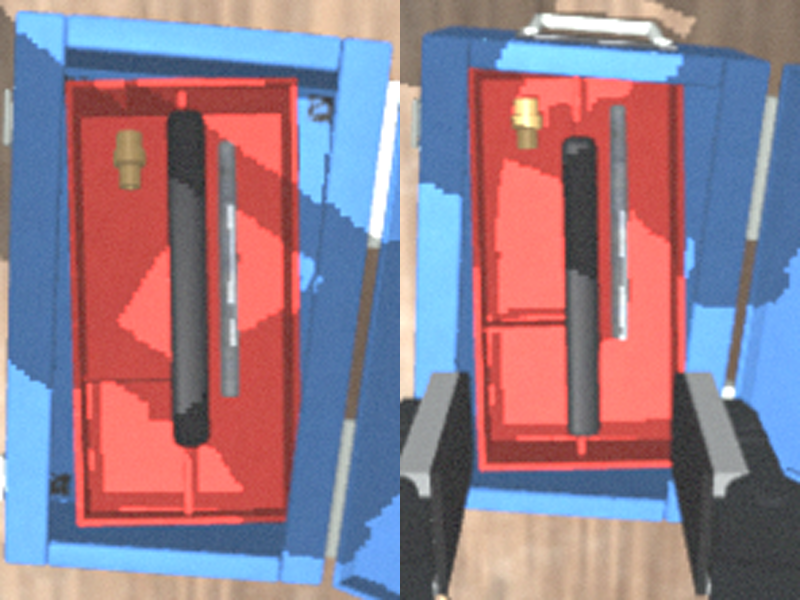

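Composite: in the left half, the box outer corners are at (17,12), (391,42), (6,561) and (324,583). The tray rim corners are at (66,82), (297,79), (79,523) and (287,520), and the bar runs (187,112) to (192,444). In the right half I can see the same features, with the lower box corners hidden by the fingers. I'll fit both models to these picks and overlay the result.

```bash
cat > fit.py <<'E'
from h import *
from scipy.optimize import least_squares
s=2.7027
def pk(n,u): 
    o={'wa':(188,5),'wb':(190,98)}[n]; return (np.array(u)+.5)/s-.5+o
C={n:load(n) for n in('wa','wb')}
bx=np.array([[-.07,.109,.09],[.07,.109,.09],[-.07,-.109,.09],[.07,-.109,.09]])
tr=np.array([[-.049,.095,.04],[.049,.095,.04],[-.049,-.095,.04],[.049,-.095,.04],[0,.06,.103],[0,-.06,.103]])
BO={'wa':[(17,12),(391,42),(6,561),(324,583)],'wb':[(21,35),(370,62)]}
TO={'wa':[(66,82),(297,79),(79,523),(287,520),(187,112),(192,444)],'wb':[(70,70),(283,84),(80,469),(272,465),(177,140),(184,433)]}
def bt(p,m): return R.from_euler('z',p[3]).apply(m)+p[:3]
def tt(p,m): return R.from_euler('ZXY',p[3:]).apply(m)+p[:3]
def res(p,T,m,O): return np.concatenate([(proj(C[n],x)-pk(n,u)) for n in O for x,u in zip(T(p,m),O[n])])
b=least_squares(res,[.42,-.14,0,0],args=(bt,bx,BO)); t=least_squares(res,[.42,-.14,.02,0,-.2,0],args=(tt,tr,TO))
if __name__=='__main__':
    # box z free as a check
    print('box',b.x.round(4),'res px',b.fun.round(1)); print('tray',t.x.round(4),t.fun.round(1))
    print('handle',tt(t.x,np.array([0,0,.094])).round(4))
    ims=[]
    fl=np.array([[-.051,.097,.09],[.051,.097,.09],[.051,-.097,.09],[-.051,-.097,.09]])
    for n in('wa','wb'):
        o={'wa':(188,5),'wb':(190,98)}[n]
        a=cv2.imread(f'pics/{n}.png')[o[1]:o[1]+222,o[0]:o[0]+148]; a=cv2.resize(cv2.convertScaleAbs(a,alpha=1.4,beta=15),(400,600),interpolation=cv2.INTER_CUBIC)
        def poly(P,col): cv2.polylines(a,[np.int32([((proj(C[n],x)-o+.5)*s-.5)*8 for x in P])],True,col,1,cv2.LINE_AA,3)
        poly(bt(b.x,bx[[0,1,3,2]]),(0,255,0));poly(bt(b.x,fl),(0,255,255));poly(tt(t.x,tr[[0,1,3,2]]),(255,255,255));poly(tt(t.x,tr[4:]),(255,255,0))
        ims.append(a)
    cv2.imwrite('pics/ov.png',np.hstack(ims))
E
python3 fit.py
```

```text
box [ 0.4329 -0.1406 -0.0027 -0.0694] res px [-0.5  0.1  0.3  0.1  0.3  0.4 -0.6 -0.   0.4 -0.1  0.  -0.4]
tray [ 0.4318 -0.1452  0.0178  0.0066 -0.2099  0.028 ] [ 0.7  1.2 -0.8  2.8 -2.   0.3  2.2  0.8  0.3  0.4 -1.   1.8 -0.1 -1.
 -0.7 -6.2 -1.5 -1.   2.  -0.5  1.6 -1.  -0.7  1.5]
handle [ 0.4343 -0.1256  0.1097]
```

View pics/ov.png

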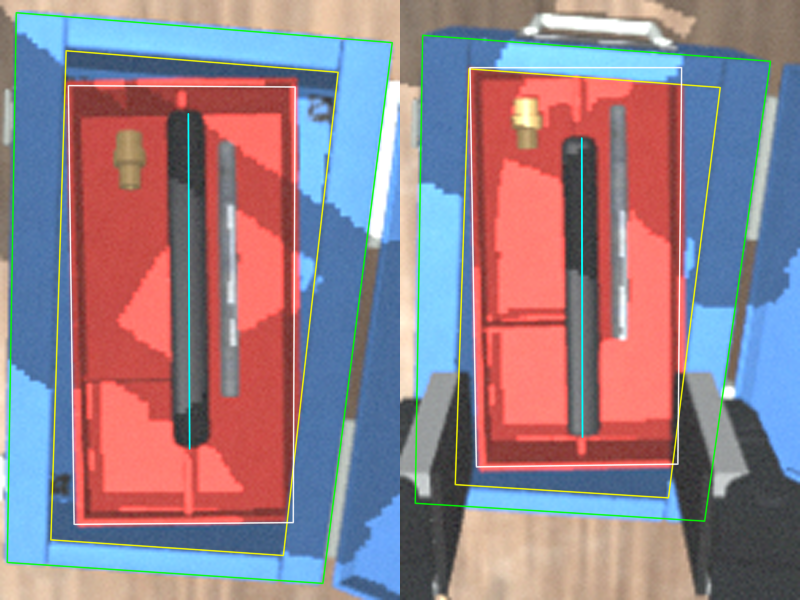

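```bash
cat > fit2.py <<'E'
from fit import *
N=None
TO={'wa':[(66,82),(297,79),(79,523),N,(187,110),(191.5,446)],'wb':[N,N,(81,469),N,(178,150),(184,434)]}
def r2(p,m=tr): return np.concatenate([(proj(C[n],x)-pk(n,u)) for n in TO for x,u in zip(tt(p,m),TO[n]) if u]+[[p[5]*30]])
t=least_squares(r2,t.x)
tw=tt(t.x,np.zeros(3)); Rt=R.from_euler('ZXY',t.x[3:])
if __name__=='__main__':
    print('tray',t.x.round(4),t.fun.round(1)); print('handle',tt(t.x,np.array([0,0,.094])).round(4))
    print('corner underside z',tt(t.x,np.array([[-.049,.095,0],[.049,.095,0],[-.049,-.095,0],[.049,-.095,0]]))[:,2].round(4))
    q=lambda i,n:(C[n],pk(n,TO[n][i]))
    for i in(2,4,5): print(i,[np.round(v,4) for v in tri(q(i,'wa'),q(i,'wb'))])
E
python3 fit2.py
```

```text
tray [ 0.4335 -0.1433  0.0192  0.0204 -0.1867  0.0136] [ 0.2  0.2 -0.4  0.   0.1  0.2 -0.4  0.8  0.   1.8  0.  -1.3  0.5 -4.
  0.1  1.9  0.4]
handle [ 0.4344 -0.1259  0.1116]
corner underside z [0.0022 0.0009 0.0375 0.0362]
2 [array([ 0.3877, -0.2272,  0.0844]), np.float64(0.0)]
4 [array([ 0.4331, -0.0667,  0.124 ]), np.float64(0.0005)]
5 [array([ 0.4357, -0.1816,  0.13  ]), np.float64(0.0)]
```

```bash
sed -i 's/(178,150)/(178,140)/' fit2.py; python3 fit2.py; cat > go.py <<'E'
from h import *
def delta(manip,p1,R1):
    s=manip.state();R0=rot(s['tool_rot'])
    rv=R.from_matrix(R0.T@R1).as_rotvec()
    print('now',np.round(s['tool_pos'],4),'trans in current axes',(R0.T@(p1-s['tool_pos'])).round(4),'after turning',(R1.T@(p1-s['tool_pos'])).round(4),'rotvec',rv.round(4))
def toolR(Rt): return np.stack([Rt[:,1],Rt[:,0],-Rt[:,2]],1)
E
python3 - <<'E'
from plant import manip
from fit2 import *; from go import *
Rt=R.from_euler('ZX',t.x[3:5]).as_matrix(); h=tt(t.x,np.array([0,0,.094]))+[0,0,.001]
RT=toolR(Rt); p=h+.020*RT[:,2]
print(p,np.linalg.det(RT)); delta(manip,p,RT)
E
```

```text
tray [ 0.4337 -0.1436  0.0195  0.0207 -0.2009  0.0123] [ 0.4  0.3 -0.5  0.1  0.   0.2 -0.5 -0.2  0.   0.7 -0.  -1.1  0.5 -1.4
  0.1  1.2  0.4]
handle [ 0.4344 -0.1248  0.1116]
corner underside z [ 0.0011 -0.      0.039   0.0379]
2 [array([ 0.3877, -0.2272,  0.0844]), np.float64(0.0)]
4 [array([ 0.4332, -0.065 ,  0.1124]), np.float64(0.0005)]
5 [array([ 0.4357, -0.1816,  0.13  ]), np.float64(0.0)]
[ 0.43451971 -0.12877849  0.09300353] 1.0
now [ 0.4299 -0.0902  0.2813] trans in current axes [-0.0385  0.0045  0.1883] after turning [-0.0003  0.0038  0.1923] rotvec [-0.0019 -0.2005 -0.0185]
```

Scaled: 0.04 m is 0.64, 0.004 m is 0.064.

```bash
echo '0.45 0 0 0 0 -0.1 -0.009 | 0.45 0 0 0 0 -0.1 -0.009 | 0.45 0 0.064 0.64 0 0 0 | 0.45 0 0 0.64 0 0 0 | 0.45 0 0 0.64 0 0 0' | python3 shift.py | head -2
echo '0.45 0 0 0.48 0 0 0 | 0.45 0 0 0.32 0 0 0 | 0.45 0 0 0.24 0 0 0 | 0.45 0 0 0 0 0 0 | 0.45 0 0 0 0 0 0' | python3 shift.py
python3 - <<'E'
from plant import manip
from fit2 import *; from go import *
Rt=R.from_euler('ZX',t.x[3:5]).as_matrix(); h=tt(t.x,np.array([0,0,.094]))+[0,0,.001]
RT=toolR(Rt); p=h+.020*RT[:,2]
delta(manip,p,RT)
im,c=snap(manip,'wrist','wc'); cv2.imwrite('pics/wcv.png',cv2.resize(im[:,:,::-1],(800,600),interpolation=cv2.INTER_CUBIC))
E
```

```text
time: 3.45
tool_pos: [0.4341, -0.1147, 0.1625]
time: 4.08
tool_pos: [0.4349, -0.1267, 0.1009]
tool_rot: [0.071, 0.696, 0.711, -0.07]
contact_force: [0.1, -0.1, 0.0]
gripper_width: 0.453
grasp_force: 0.0
now [ 0.4349 -0.1267  0.1009] trans in current axes [-0.0004 -0.0004  0.0082] after turning [-0.0004 -0.0005  0.0082] rotvec [-0.0005 -0.0004 -0.0002]
```

View pics/wcv.png

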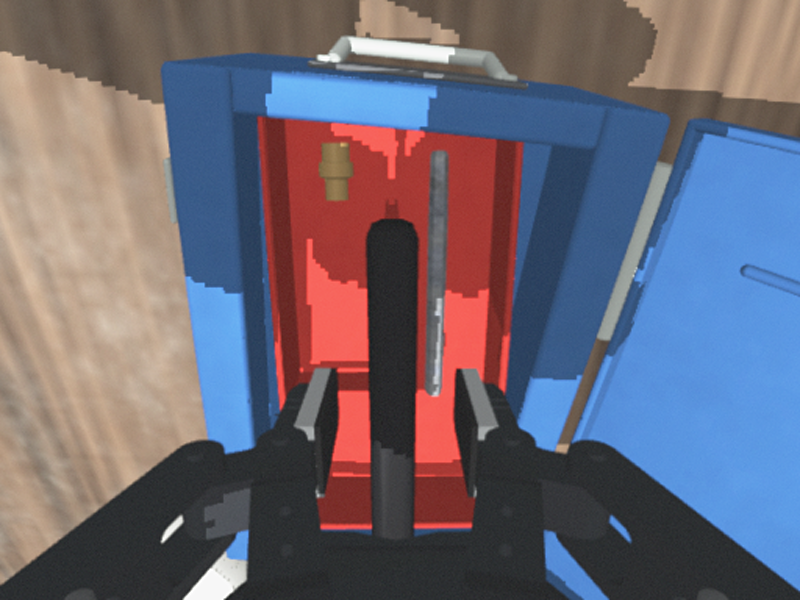

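The bar at (391,220–535) is centred between the pads, which sit at about (325,430) and (475,430). I'll go down 8 mm and close.

Scaled: 0.008 m is 0.128.

```bash
echo '0.45 0 0 0.128 0 0 0 | 0.45 0 0 0 0 0 0 | 0 0 0 0 0 0 0 | 0 0 0 0 0 0 0 | 0 0 0 0 0 0 0' | python3 shift.py;echo '0 0 0 0 0 0 0 | 0 0 0 0 0 0 0' | python3 shift.py
python3 - <<'E'
from plant import manip
from fit2 import *; from go import *
s=manip.state(); R0=rot(s['tool_rot']);p0=np.array(s['tool_pos'])
# tray pose in tool at grasp; bar lateral forced to tool y=0
Rt=R.from_euler('ZX',t.x[3:5]).as_matrix()
h=tt(t.x,np.array([0,0,.094]))+[0,0,.001]
hl=R0.T@(h-p0); print('handle in tool',hl.round(4)); hl[1]=0
RL=toolR(np.eye(3))  # tray axes in tool if aligned
np.save('hl.npy',hl)
b0=b.x
for zc,f in((.019+.0195-.0+.0005,.5),(.039,1)):
    yaw=t.x[3]+f*(b0[3]-t.x[3]); tilt=t.x[4]*(1-f); z=.0215+f*(.039-.0215)
    c=np.array([*(t.x[:2]+f*(b0[:2]-t.x[:2])),z])
    A=R.from_euler('ZX',[yaw,tilt]).as_matrix(); RT=toolR(A)
    p=c+A@[0,0,.094]-RT@hl
    print(f,p); delta(manip,p,RT)
E
```

```text
time: 4.75
tool_pos: [0.4341, -0.1278, 0.0923]
tool_rot: [0.07, 0.696, 0.711, -0.071]
contact_force: [-1.8, 0.5, 2.8]
gripper_width: 0.155
grasp_force: 58.6
time: 5.0
tool_pos: [0.4342, -0.1278, 0.0923]
tool_rot: [0.071, 0.696, 0.711, -0.071]
contact_force: [-3.0, 2.4, 3.9]
gripper_width: 0.15
grasp_force: 58.8
handle in tool [-0.001   0.0002 -0.0205]
0.5 [ 0.4334665  -0.13368052  0.10329441]
now [ 0.4342 -0.1278  0.0923] trans in current axes [-0.0079 -0.0009 -0.0096] after turning [-0.0069 -0.0006 -0.0103] rotvec [0.0046 0.0994 0.045 ]
1 [ 0.43292349 -0.13957338  0.11251977]
now [ 0.4342 -0.1278  0.0923] trans in current axes [-0.0155 -0.0016 -0.0175] after turning [-0.0118 -0.0005 -0.0202] rotvec [0.0069 0.1998 0.0901]
```

Scaled: -0.0019 m is -0.0304, -0.0001 m is -0.0016.

```bash
echo '0 -0.024 -0.0016 -0.0304 0.0007 0.02 0.009 | 0 -0.024 -0.0016 -0.0304 0.0007 0.02 0.009 | 0 -0.024 -0.0016 -0.0304 0.0007 0.02 0.009 | 0 -0.024 -0.0016 -0.0304 0.0007 0.02 0.009 | 0 -0.024 -0.0016 -0.0304 0.0007 0.02 0.009' | python3 shift.py
cat > lev.py <<'E'
from plant import manip
from fit2 import *; from go import *
hl=np.load('hl.npy')
c=np.array([*b.x[:2],.039]);A=R.from_euler('Z',b.x[3]).as_matrix();RT=toolR(A)
delta(manip,c+A@[0,0,.094]-RT@hl,RT)
s=manip.state();R0=rot(s['tool_rot']);A=np.stack([R0[:,1],R0[:,0],-R0[:,2]],1)
print('est tray',(np.array(s['tool_pos'])+R0@hl-A@[0,0,.094]).round(4),R.from_matrix(A).as_euler('ZXY').round(4),'box',b.x.round(4),'F',np.round(s['contact_force'],1),np.round(s['ft_torque'],2))
E
python3 lev.py
```

```text
time: 5.62
tool_pos: [0.4338, -0.134, 0.1027]
tool_rot: [0.035, 0.715, 0.697, -0.035]
contact_force: [0.6, 0.5, -3.8]
gripper_width: 0.154
grasp_force: 58.4
now [ 0.4338 -0.134   0.1027] trans in current axes [-0.0066 -0.0007 -0.0092] after turning [-0.0057 -0.0005 -0.0098] rotvec [0.0036 0.0986 0.0444]
est tray [ 0.4337 -0.1422  0.0297] [-0.025  -0.0987 -0.0014] box [ 0.4329 -0.1406 -0.0027 -0.0694] F [ 0.6  0.5 -3.8] [ 0.18 -0.01  0.02]
```

```bash
echo '0 -0.0192 -0.0016 -0.0304 0.0007 0.02 0.009 | 0 -0.0192 -0.0016 -0.0304 0.0007 0.02 0.009 | 0 -0.0192 -0.0016 -0.0304 0.0007 0.02 0.009 | 0 -0.0192 -0.0016 -0.0304 0.0007 0.02 0.009 | 0 -0.0192 -0.0016 -0.0304 0.0007 0.018 0.009' | python3 shift.py >/dev/null
echo '0 0 0 0 0 0 0 | 0 0 0 0 0 0 0' | python3 shift.py; python3 lev.py; python3 - <<'E'
from plant import manip
from h import *
im,c=snap(manip,'wrist','wd'); cv2.imwrite('pics/wdv.png',cv2.resize(cv2.convertScaleAbs(im[:,:,::-1],alpha=1.4,beta=15),(800,600),interpolation=cv2.INTER_CUBIC))
E
```

```text
time: 6.5
tool_pos: [0.433, -0.1391, 0.1125]
tool_rot: [0.001, 0.731, 0.682, -0.001]
contact_force: [0.2, 0.2, -4.6]
gripper_width: 0.149
grasp_force: 58.4
now [ 0.433  -0.1391  0.1125] trans in current axes [-0.0005 -0.0001 -0.0001] after turning [-0.0005 -0.0001 -0.0001] rotvec [0.0001 0.0018 0.0002]
est tray [ 0.4329 -0.1403  0.039 ] [-0.0692 -0.0018 -0.0001] box [ 0.4329 -0.1406 -0.0027 -0.0694] F [ 0.2  0.2 -4.6] [ 0.01  0.05 -0.03]
```

View pics/wdv.png

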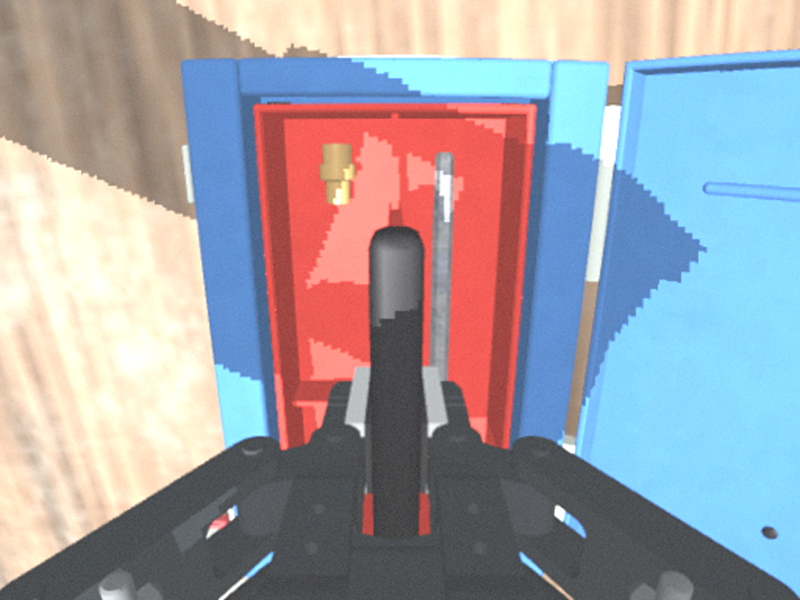

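The tray now looks square and level. Its rim corners are at (255,104) and (535,105), and the flange's inner edge is just outside them, from (242,97) to (550,97). A measured check against the 2 mm clearance needs a crop.

```bash
python3 - <<'E'
from h import *; from fit2 import bt,tt,b,bx,tr
c=load('wd');a=cv2.imread('pics/wd.png')[30:244,110:396];S=2.8
a=cv2.resize(cv2.convertScaleAbs(a,alpha=1.3,beta=20),None,fx=S,fy=S,interpolation=cv2.INTER_CUBIC)[:600,:800]
cv2.imwrite('pics/wdc.png',a)
f=lambda x:((proj(c,x)-[110,30]+.5)*S-.5).round(1)
fl=np.array([[-.051,.097,.09],[.051,.097,.09],[.051,0,.09],[-.051,0,.09]])
print('box',[f(x) for x in bt(b.x,bx[:2])],'flange',[f(x) for x in bt(b.x,fl)])
T=[.4329,-.1403,.039,-.0692,-.0018,0]
print('tray',[f(x) for x in tt(T,np.array([[-.049,.095,.04],[.049,.095,.04],[.049,0,.04],[-.049,0,.04]]))])
E
```

```text
box [array([18.2, 26.2]), array([781.2,  26. ])] flange [array([124.9,  92.6]), array([674.4,  92.5]), array([633.8, 569.7]), array([166.2, 569.8])]
tray [array([149.1, 105.4]), array([650.6, 105.2]), array([616. , 552.4]), array([184.4, 552.5])]
```

View pics/wdc.png

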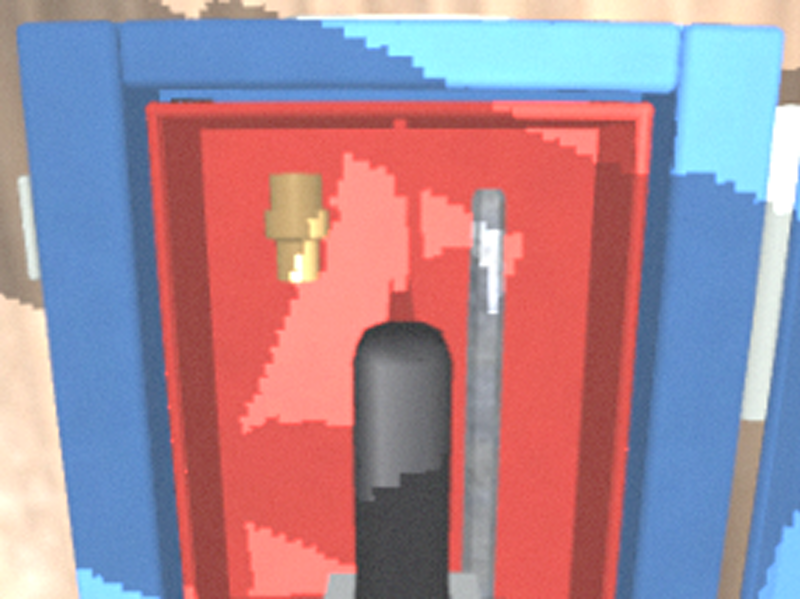

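Crop: the tray corners are at (149,103) and (652,104), and the flange inner corners at about (124,90) and (676,92). The side gaps are equal (25 and 24 px), and everything is within 0.5 mm of prediction. I'll lift slowly and watch the force.

```bash
echo '0 -0.0064 0 -0.048 0 0.0018 0 | 0 0 0 -0.048 0 0 0 | 0 0 0 -0.048 0 0 0 | 0 0 0 -0.048 0 0 0 | 0 0 0 0 0 0 0' | python3 shift.py | grep -E 'tool|cont';python3 lev.py|tail -1
```

```text
tool_pos: [0.4333, -0.1397, 0.125]
tool_rot: [0.001, 0.731, 0.682, 0.0]
contact_force: [0.6, -1.2, -3.5]
est tray [ 0.4333 -0.1408  0.0515] [-0.0692 -0.0005 -0.001 ] box [ 0.4329 -0.1406 -0.0027 -0.0694] F [ 0.6 -1.2 -3.5] [ 0.01  0.04 -0.  ]
```

Free at flange entry, so I'll keep going.

Scaled: -0.004 m is -0.064, -0.003 m is -0.048.

```bash
echo '0 0 0 -0.048 0 0 0 | 0 0 0 -0.048 0 0 0 | 0 0 0 -0.064 0 0 0 | 0 0 0 -0.064 0 0 0 | 0 0 0 -0.064 0 0 0' | python3 shift.py | grep -E 'tool|cont';python3 lev.py|tail -1
```

```text
tool_pos: [0.4331, -0.1396, 0.1429]
tool_rot: [0.0, 0.731, 0.682, 0.0]
contact_force: [0.4, 0.3, -3.8]
est tray [ 0.4331 -0.1406  0.0694] [-0.0692 -0.0002 -0.0005] box [ 0.4329 -0.1406 -0.0027 -0.0694] F [ 0.4  0.3 -3.8] [ 0.03 -0.02 -0.01]
```

```bash
echo '0 0 0 -0.08 0 0 0 | 0 0 0 -0.08 0 0 0 | 0 0 0 -0.08 0 0 0 | 0 0 0 -0.08 0 0 0 | 0 0 0 -0.08 0 0 0' | python3 shift.py | grep -E 'tool|cont';python3 lev.py|tail -1
```

```text
tool_pos: [0.4331, -0.1396, 0.1679]
tool_rot: [0.0, 0.731, 0.682, 0.0]
contact_force: [-0.4, -0.0, -5.0]
est tray [ 0.433  -0.1406  0.0944] [-0.0692 -0.0001 -0.0003] box [ 0.4329 -0.1406 -0.0027 -0.0694] F [-0.4 -0.  -5. ] [ 0.    0.02 -0.  ]
```

```bash
echo '0 0 0 -0.24 0 0 0 | 0 0 0 -0.24 0 0 0 | 0 0 0 -0.24 0 0 0 | 0 0 0 -0.24 0 0 0 | 0 0 0 0 0 0 0' | python3 shift.py | grep -E 'tool|cont'
python3 - <<'E'
from plant import manip
from h import *; from go import *
f=1/1.5625
for p in((393,102),(594,68)): print('wb mat corner',atz(load('wb'),np.array(p)*f,.004).round(4))
c=load('top0');m=lambda p,x:np.r_[R.from_euler('z',p[2]).apply(x)[:,:2]+p[:2],][:]
from scipy.optimize import least_squares
P=np.array([[.085,.13,.004],[.085,-.13,.004],[-.085,-.13,.004],[-.085,.13,.004]]);O=np.array([(263,272),(368,253),(381,319),(276,340)])*f
r=lambda p:np.concatenate([proj(c,R.from_euler('z',p[2]).apply(x)+[p[0],p[1],0])-o for x,o in zip(P,O)])
t=least_squares(r,[.488,.165,.17]);print('mat',t.x.round(4),t.fun.round(1),[ (R.from_euler('z',t.x[2]).apply(x)[:2]+t.x[:2]).round(3) for x in P])
hl=np.load('hl.npy');A=R.from_euler('z',t.x[2]).as_matrix();RT=toolR(A)
for z in(.14,.0065): delta(manip,np.array([t.x[0],t.x[1],z])+A@[0,0,.094]-RT@hl,RT)
E
```

```text
tool_pos: [0.434, -0.14, 0.2297]
tool_rot: [0.002, 0.731, 0.682, 0.001]
contact_force: [-0.0, 0.2, -3.7]
wb mat corner [0.4279 0.0263 0.004 ]
wb mat corner [0.5934 0.0552 0.004 ]
mat [0.4882 0.1647 0.1719] [-0.4 -0.3  0.5 -1.2  0.8  0.7 -0.8  0.7] [array([0.55 , 0.307]), array([0.594, 0.051]), array([0.427, 0.022]), array([0.382, 0.278])]
now [ 0.434  -0.14    0.2297] trans in current axes [0.3088 0.0327 0.0158] after turning [0.292  0.1056 0.0162] rotvec [ 0.0035  0.002  -0.2411]
now [ 0.434  -0.14    0.2297] trans in current axes [0.309  0.0323 0.1493] after turning [0.292  0.1056 0.1497] rotvec [ 0.0035  0.002  -0.2411]
```

The mat corners from the wrist view agree with the top-view fit to within about 4 mm. Carrying it over.

Units first: shifts go in shares of 62.5 mm. So 0.034 m is 0.544, 0.025 m is 0.4.

```bash
echo '0 0.24 0.0256 0 0 0 0 | 0 0.4 0.0432 0 0 0 0 | 0 0.544 0.0576 0 0 0 0 | 0 0.544 0.0576 0 0 0 0 | 0 0.544 0.0576 0 0 0 0' | python3 shift.py | grep -E 'tool|cont'
echo '0 0.544 0.0576 0 0 0 0 | 0 0.544 0.0576 0 0 0 0 | 0 0.544 0.0576 0 0 0 0 | 0 0.544 0.0576 0 0 0 0 | 0 0.32 0.0304 0 0 0 0' | python3 shift.py | grep -E 'tool|cont'
echo '0 0.176 0.016 0 0 0 -0.05 | 0 0 0 0 0 0 -0.07 | 0 0 0 0 0 0 -0.07 | 0 0 0 0 0 0 -0.05 | 0 0 0 0 0 0 0' | python3 shift.py | grep -E 'tool|cont'
cat > pl.py <<'E'
from plant import manip
from go import *
hl=np.load('hl.npy');A=R.from_euler('z',.1719).as_matrix();RT=toolR(A)
delta(manip,np.array([.4882,.1647,.0055])+A@[0,0,.094]-RT@hl,RT);print(manip.state()['contact_force'])
E
python3 pl.py
```

```text
tool_pos: [0.4573, 0.0032, 0.2264]
tool_rot: [-0.001, 0.731, 0.682, -0.0]
contact_force: [-0.6, 0.1, -3.9]
tool_pos: [0.4839, 0.1579, 0.2262]
tool_rot: [-0.001, 0.73, 0.683, -0.001]
contact_force: [-0.3, 0.7, -3.0]
tool_pos: [0.4862, 0.1665, 0.2269]
tool_rot: [-0.0, 0.644, 0.765, -0.0]
contact_force: [0.3, 0.7, -4.6]
now [0.4862 0.1665 0.2269] trans in current axes [-0.001   0.0018  0.1479] after turning [-0.001   0.0016  0.1479] rotvec [-0.001   0.0002 -0.0008]
[ 0.26969683  0.66089775 -4.5925723 ]
```

```bash
echo '0 -0.016 0.0288 0.32 0 0 0 | 0 0 0 0.48 0 0 0 | 0 0 0 0.48 0 0 0 | 0 0 0 0.48 0 0 0 | 0 0 0 0.32 0 0 0' | python3 shift.py | grep -E 'tool|cont'
echo '0 0 0 0.16 0 0 0 | 0 0 0 0.064 0 0 0 | 0 0 0 0 0 0 0' | python3 shift.py | grep -E 'tool|cont'
echo '0 0 0 0.016 0 0 0 | 0 0 0 0.016 0 0 0 | 0 0 0 0 0 0 0' | python3 shift.py | grep -E 'tool|cont'; python3 pl.py
```

```text
tool_pos: [0.4868, 0.1653, 0.0939]
tool_rot: [-0.001, 0.644, 0.765, -0.002]
contact_force: [-0.2, 0.5, -4.1]
tool_pos: [0.489, 0.1658, 0.0838]
tool_rot: [0.0, 0.644, 0.765, 0.0]
contact_force: [0.0, 0.2, -4.2]
tool_pos: [0.4889, 0.1658, 0.0818]
tool_rot: [0.0, 0.644, 0.765, 0.0]
contact_force: [0.2, 0.1, -3.9]
now [0.4889 0.1658 0.0818] trans in current axes [ 0.0001 -0.0009  0.0028] after turning [ 0.0001 -0.0009  0.0028] rotvec [ 0.0007  0.0002 -0.0011]
[ 0.20016048  0.05799911 -3.89926769]
```

```bash
for i in 1 2 3; do echo '0 0 0 0.016 0 0 0 | 0 0 0 0 0 0 0' | python3 shift.py | grep -E 'pos|cont'; done
```

```text
tool_pos: [0.4886, 0.1658, 0.0804]
contact_force: [-0.1, -0.1, -3.3]
tool_pos: [0.4886, 0.1657, 0.0794]
contact_force: [0.4, 0.7, -4.9]
tool_pos: [0.4886, 0.1658, 0.0784]
contact_force: [-0.7, -0.8, -4.3]
```

```bash
for i in 1 2; do echo '0 0 0 0.016 0 0 0 | 0 0 0 0 0 0 0' | python3 shift.py | grep -E 'pos|cont'; done
```

```text
tool_pos: [0.4886, 0.1658, 0.0774]
contact_force: [0.4, -0.5, -3.9]
tool_pos: [0.4886, 0.1658, 0.0764]
contact_force: [0.1, -0.7, -4.7]
```

```bash
for i in 1 2; do echo '0 0 0 0.016 0 0 0 | 0 0 0 0 0 0 0' | python3 shift.py | grep -E 'pos|cont'; done
```

```text
tool_pos: [0.4889, 0.1657, 0.076]
contact_force: [-0.4, -1.9, -0.7]
tool_pos: [0.4891, 0.1656, 0.0757]
contact_force: [-5.0, -4.1, 6.2]
```

Touchdown. Releasing, backing off and checking.

```bash
echo '0.2 0 0 -0.008 0 0 0 | 0.45 0 0 0 0 0 0 | 0.45 0 0 0 0 0 0 | 0.45 0 0 0 0 0 0' | python3 shift.py | grep -E 'pos|cont|width'
echo '0.45 0 0 -0.32 0 0 0 | 0.45 0 0 -0.64 0 0 0 | 0.45 0 0 -0.8 0 0 0 | 0.45 -0.32 0 -0.8 0 0 0 | 0.45 0 0 0 0 0 0' | python3 shift.py | grep -E 'pos|cont|width'
python3 - <<'E'
from plant import manip
from h import *
im,c=snap(manip,'wrist','we');im2,_=snap(manip,'top','tope')
a=cv2.resize(im[:,:,::-1],(400,300));b=cv2.resize(im2[120:270,100:350,::-1],(500,300),interpolation=cv2.INTER_CUBIC)
cv2.imwrite('pics/fin.png',np.hstack([cv2.resize(im[:,:,::-1],(400,300)),b[:,:400]]))
E
```

```text
tool_pos: [0.4887, 0.1658, 0.0749]
contact_force: [-0.1, 0.2, 0.5]
gripper_width: 0.449
tool_pos: [0.495, 0.1458, 0.2409]
contact_force: [-0.1, -0.2, 0.1]
gripper_width: 0.454
```

View pics/fin.png

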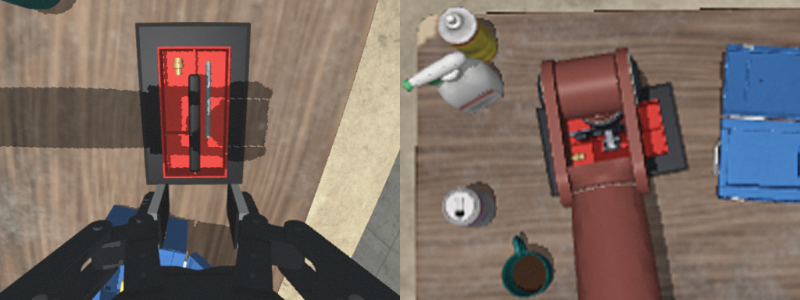

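The tray sits on the mat, centred and lined up: tray (158–230, 47–178) on mat (137–250, 23–185). The fitting at (179,65) and punch at (209,100) are inside it, the gripper is clear, and the mug and can are where they were. Handing in.

```bash
python3 -c "
from plant import manip
print(manip.job_done())"
```

```text
the job is handed in; nothing more can be done
None
```

I squared and levelled the tray in the box, lifted it out and set it down lined up on the mat with the punch and fitting still in it; the job is handed in, but no verdict came back, and I did not check the tape measure or pen cup in the last picture.

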